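Open the air valve with the square key

ROBOT

A 6-joint arm with a two-finger parallel gripper is mounted at the origin on the work surface. World frame = base frame: x ahead of the robot, y to its left, z up, the work surface at z = 0. Lengths are in m, angles in rad, forces in N, time in s.
With the tool pointing down it reaches from about 0.225 to 0.875 m from the base axis. Payload 3.4 kg.
Tool frame: the origin (TCP) lies on the centre line of the jaws, within the pads' length; the fingertips stand 11 mm ahead of it and the grasp point (between the pads) lies 8 mm behind it; z points along the fingers, y is the line along which they close (so a half turn about z gives the same grasp; the last joint's range is limited). The gripper opens to 85 mm and grips with 20 to 120 N. Pads are 22 mm wide; open, the fingers measure 114 mm over their backs; the gripper's body (76 mm by 85 mm) begins 54 mm behind the grasp point. The pads swing forward as they close: fully open they stand 13 mm farther back than shut.
Start: joints at [1.204, 0.276, 1.505, -0, 1.361, -0.121], TCP at [0.14, 0.558, 0.242] pointing down, gripper open.
Joint ranges: [-2.89, 2.89], [-0.75, 2.08], [0.22, 2.7], [-1.18, 4.32], [0.11, 2.71], [-2.7, 2.7]. Speed limits (rad/s): [2.57, 2.57, 3.14, 3.14, 3.14, 3.14].

INTERFACE

Orientations are given as a unit quaternion [w, x, y, z].
In Python, from rig import manip, eyes, job gives the robot as it stands.
- The arm moves only by the tool drive_tool, never from a script. Its argument "rows" is a list of rows, each a list of 3 entries, a list of its own where there are three numbers: the turn, a rotation vector about the world's x, y, z in rad, then the shift along the world's x, y, z in cm, then the finger opening in cm, from 0 to 8.54. A call has 1 to 8 rows; each row shifts and turns the commanded pose from where the row before left it; what a row does not reach is not made up. A row lasts 1/8 s, in which the tool goes at most 62.5 mm and 10.7 degrees, less where a joint would pass 70% of its speed; a pose out of reach is approached as far as the arm can. A call is refused whole if a number of a shift passes 6.25 or a number of a turn 0.188, either way. A call with a gripper value outside its range is refused whole. The fingers move at their own pace and stop on an object; "force" is the grip in N (left out, the last holds). Time passes only in rows, so rows that do not move let the fingers close. It gives the time, the measured TCP pose, the force, the opening and the grip force at its end, in the units of the state.
- manip.get_state(): the state, without advancing time (a new reading comes with each control period).
- eyes.get_image(name): name is "side" or "top"; returns the picture (384x512x3 uint8, red, green, blue); there is no depth.
- eyes.get_calibration(name): a dict with "camera_matrix" (3x3 intrinsics, pixels), "k1" (the pictures are not rectified: a ray, as slopes to the right and down, at radius r is drawn at 1 + k1 r^2 times it, then the intrinsics apply), "view" (4x4, takes a point from world to camera coordinates). Camera axes: x right, y up, looking along -z (the intrinsics and any distortion apply to the point x, -y, -z); pixel columns grow to the right and rows downward; lengths in m; the calibration is good to about 2 mm. A picture is of the moment at which its call begins. get_calibration takes no time and is no camera call.
- job.sign_off(): hands the job in; it is judged then, once.
The state is a dict: "clock": time; "qpos": joint angles; "qd": joint speeds; "effort": joint torques, N m; "position": TCP position; "ee_rot": TCP orientation; "contact_force": force on the tool from outside, world axes, zero at the start; "moment": the same for the moment, N m; "width": finger opening in m; "gripper_force": force on a finger pad.
Only numpy, scipy, OpenCV 4.12 (cv2) and the standard library are available. Lean on these libraries where they do the work, as an engineer would, in place of code of your own. Each camera call takes 0.05 s, during which the arm holds its last target. There are 200 camera calls.

TASK

Take the T-handled square key from its stand, push it fully home into the recessed square socket on top of the air valve box and, with the key, turn the valve clockwise all the way to its stop, without forcing anything. Then draw the key out again and stand it back upright in its stand, fully down, without knocking anything else over or out of place.

Things in the scene. Friction and masses are not known exactly. Their poses are not given: they have to be found in the camera images.
- valve_box: White valve box with a steel cover, fixed to the table, 160 (x) x 120 (y) x 70 mm high; origin at the centre of its underside, z up. Two brass unions and copper pipes stand out of its +x side to 112 mm from the origin, below 45 mm height. The key's contact force on box and plug must stay below 100 N (the turning couple counts too): push with a few newtons, twist with at most 0.15 N m.
- opening (a point): Centre of the round opening in the box's cover, 40 mm diameter, at the cover's top (70 mm above the table), on the box's z axis, axes as the box. The opening is 12 mm deep; its floor is the flat face of the brass valve plug (58 mm above the table), which holds the square socket.
- plug_face (a point): Point on the box's z axis at the plug's face, 58 mm above the table. The socket is a sharp-edged square bore 11.5 mm wide, 18 mm deep (floor 40 mm above the table), on the turning axis. The plug is mounted with play: the bore's centre lies up to 4 mm off this point along the box's x and, independently, up to 4 mm along its y. No reading gives this offset, but it can be seen; it does not shift in use.
- valve (a joint): Angle of the plug in rad, growing clockwise seen from above; at value a the bore's sides are turned by -a about z from the box's x and y. Starts from 0 to 0.25; a firm stop is at 1.25. It turns against a steady friction of about 0.06 N m and stays where it is left. The 10 mm key has about 0.16 rad of play either way in the bore, so the key must turn further than the plug.
- key: Loose key, about 80 g, standing upright in its stand at the start: steel shank 10 mm square, 60 mm long, with its last 3 mm tapered to 7 mm square, under a red bar handle 60 (x) x 12 (y) x 24 mm high. Origin at the centre of the foot of the shank, z up along the shank to the handle; the handle spans 60 to 84 mm above the origin and the shank's sides are parallel to x and y.
- key_tip (a point): Centre of the lower end of the key's shank (same as the key's origin).
- key_stand: Cream key stand, fixed on the table, a block 70 x 70 x 40 mm high; origin at the centre of its underside, z up. In its middle is an upright square hole 13 mm wide, sides parallel to x and y, 34 mm deep (its floor is 6 mm above the table). The key stands on that floor with its handle along the stand's x to within 0.12 rad; it may be put back at any quarter turn.
- cup: White paper cup, open, 76 mm across the rim, 85 mm high; origin at the centre of its underside. Leave alone.
- blue_bottle: Small blue bottle, 44 mm diameter, 90 mm high; origin at the centre of its underside. Leave alone.
- amber_jar: Amber jar with a black cap, 56 mm diameter, 60 mm high; origin at the centre of its underside. Leave alone.
- tray: Steel tray with dental instruments in it, 80 (x) x 200 (y) x 14 mm; origin at the centre of its underside. Leave alone.
There are look-alikes about, which are no part of the job. What is shaped like the key_stand but red is not meant. Of the things that look like the valve_box, the smaller one is meant.

How it is judged:
By the outcome, as a careful person would: the job done as asked, in the order asked, and still so for the second after the job is handed in, with the robot touching nothing.
It also fails if it takes over 72 s, if anything falls off the work surface, if the arm or the gripper's body presses on something with over 40 N, if the wrist force passes 120 N, or if a joint passes its speed limit or range.

## Working session

There is one attempt and no reset: what is moved stays moved. The work goes in short steps, Python scripts to look and compute and a tool call to move; the robot and the scene stay as the last step left them, time stands still between calls to the robot, and variables do not carry over. Pictures are saved under pics/ and viewed, at most 10 in all, crops included, and the job is handed in when it is done.

Besides the shell and the picture viewer there is one more tool, called after "Request:" by a JSON object that holds its "method" and its "body". drive_tool: Moves the arm, as the interface text tells. Its arguments: {"type":"object","properties":{"rows":{"type":"array"},"force":{"type":"number"}},"required":["rows"]}

```bash
mkdir -p pics; ls; python3 - <<'E'
from rig import manip, eyes, job
import cv2, numpy as np
for n in("side","top"):
    im=eyes.get_image(n); cv2.imwrite(f"pics/{n}0.png",im[:,:,::-1]); np.save(f"{n}0.npy",im)
    c=eyes.get_calibration(n); print(n,c)
print(manip.get_state())
E
```

```text
pics
side {'camera_matrix': array([[431.4116457 ,   0.        , 254.77320333],
       [  0.        , 431.4116457 , 195.42380552],
       [  0.        ,   0.        ,   1.        ]]), 'k1': 0.029115145085679393, 'view': array([[-0.99781704, -0.06361333, -0.01773397,  0.55877012],
       [ 0.02692249, -0.63705321,  0.77034952, -0.09586352],
       [-0.06030198,  0.76819044,  0.63737518, -1.31633994],
       [ 0.        ,  0.        ,  0.        ,  1.        ]])}
top {'camera_matrix': array([[357.04019604,   0.        , 256.71284551],
       [  0.        , 357.04019604, 191.38071671],
       [  0.        ,   0.        ,   1.        ]]), 'k1': -0.06358666119319956, 'view': array([[-2.12321930e-02, -9.99766036e-01, -4.13126036e-03,
         2.81426111e-02],
       [ 9.86965935e-01, -2.16193236e-02,  1.59470526e-01,
        -5.54061885e-01],
       [-1.59522531e-01, -6.91504260e-04,  9.87194046e-01,
        -1.30248091e+00],
       [ 0.00000000e+00,  0.00000000e+00,  0.00000000e+00,
         1.00000000e+00]])}
{'clock': 0.1, 'qpos': array([ 1.20400065e+00,  2.76539330e-01,  1.50603103e+00,  2.19012389e-05,
        1.36068458e+00, -1.21007186e-01]), 'qd': array([ 9.25950883e-04, -1.33989454e-03, -1.01665496e-03, -1.34160674e-05,
       -3.57402884e-03,  8.89849260e-04]), 'effort': array([ 1.51031516e-03, -4.17694938e+01, -2.46407926e+01, -2.05686897e-04,
        5.89998672e-03,  1.14395056e-05]), 'position': array([0.1397463 , 0.55728829, 0.2415121 ]), 'ee_rot': array([-2.11105017e-04,  1.22587366e-01,  9.92457378e-01, -8.03961919e-04]), 'contact_force': array([0.5449012 , 0.33284908, 0.75194449]), 'moment': array([-0.03086229,  0.03604633,  0.05078999]), 'gripper_force': 0.0, 'width': 0.08551104266351361}
```

```bash
python3 - <<'E'
import cv2
for n in("side","top"):
    cv2.imwrite(f"pics/{n}0b.png",cv2.resize(cv2.imread(f"pics/{n}0.png"),(800,600),interpolation=cv2.INTER_CUBIC))
E
```

```text
(no output)
```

View pics/side0b.png

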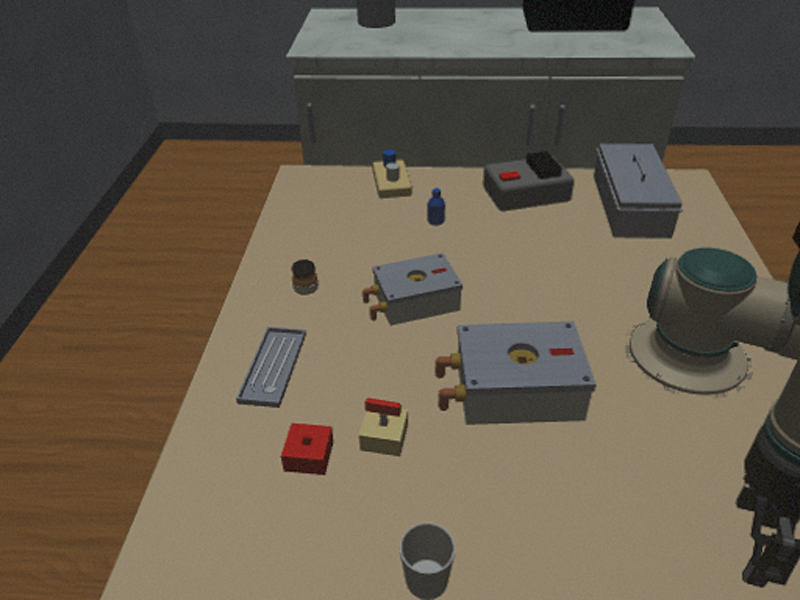

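View pics/top0b.png

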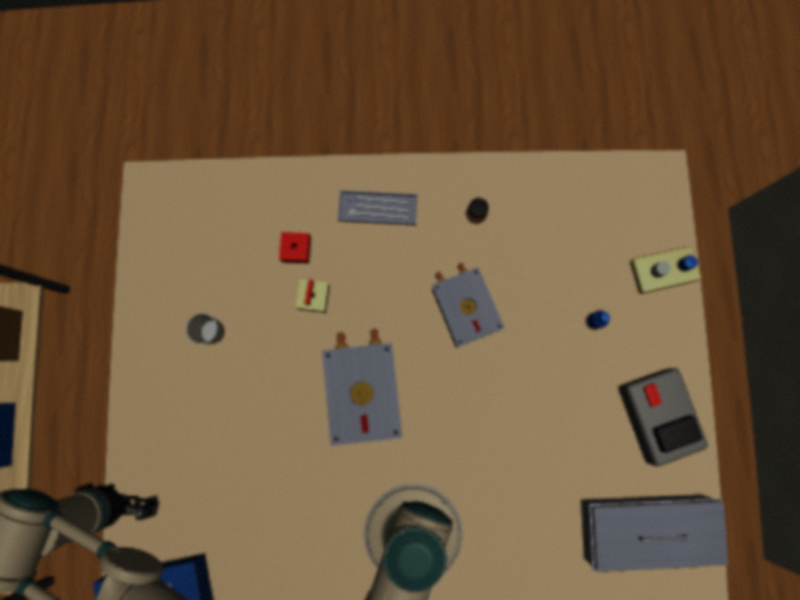

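The side view (800x600) shows the small valve box at about (417,287), the cream stand with the red key at (384,425), and the red decoy stand at (307,447). The top view has the small box's opening at (468,306) and the key at (312,293). Next I'll average several frames and enlarge those areas.

```bash
cat > h.py <<'E'
import numpy as np, cv2
from rig import manip, eyes, job
from scipy.optimize import least_squares
C={n:eyes.get_calibration(n) for n in("side","top")}
def proj(n,P):
    c=C[n]; P=np.atleast_2d(P); p=P@c["view"][:3,:3].T+c["view"][:3,3]
    s=np.c_[p[:,0]/-p[:,2],-p[:,1]/-p[:,2]]; s=s*(1+c["k1"]*(s**2).sum(1))[:,None]
    K=c["camera_matrix"]; return s*[K[0,0],K[1,1]]+K[:2,2]
def onz(n,uv,z): # world xy on plane z
    return least_squares(lambda q:(proj(n,[q[0],q[1],z])[0]-uv),[.4,.1]).x
def tri(us,ut):
    r=least_squares(lambda q:np.r_[proj("side",q)[0]-us,proj("top",q)[0]-ut],[.4,.1,.05]); return r.x,r.fun
def avg(n,k=8):
    return np.mean([eyes.get_image(n).astype(float) for _ in range(k)],0)
def crop(im,x,y,w,h,s):
    M=np.array([[s,0,-s*x],[0,s,-s*y]],float)
    return cv2.warpAffine(np.clip(im,0,255).astype(np.uint8),M,(int(w*s),int(h*s)),flags=cv2.INTER_CUBIC)[:,:,::-1]
E
python3 - <<'E'
from h import *
S=avg("side");T=avg("top");np.save("S.npy",S);np.save("T.npy",T)
a=np.hstack([crop(S,228,160,72,50,5.5),crop(T,272,165,52,36,5.5*72/52)[:275,:396]])
b=np.hstack([crop(S,225,250,50,34.72,396/50),crop(T,182,172,36,25,11)])
a=cv2.resize(a,(792,275));b=cv2.resize(b,(792,275))
cv2.imwrite("pics/c1.png",np.clip(np.vstack([a,b])*1.0,0,255))
E
```

```text
Traceback (most recent call last):
ValueError: all the input array dimensions except for the concatenation axis must match exactly, but along dimension 0, the array at index 0 has size 275 and the array at index 1 has size 274
```

```bash
python3 - <<'E'
from h import *
S=np.load("S.npy");T=np.load("T.npy")
R=lambda im:cv2.resize(np.ascontiguousarray(im),(396,275))
a=np.hstack([R(crop(S,228,160,72,50,5.5)),R(crop(T,272,165,54,37.5,8))])
b=np.hstack([R(crop(S,225,250,50,34.72,8)),R(crop(T,182,172,36,25,11))])
cv2.imwrite("pics/c1.png",np.vstack([a,b]))
E
```

```text
(no output)
```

View pics/c1.png

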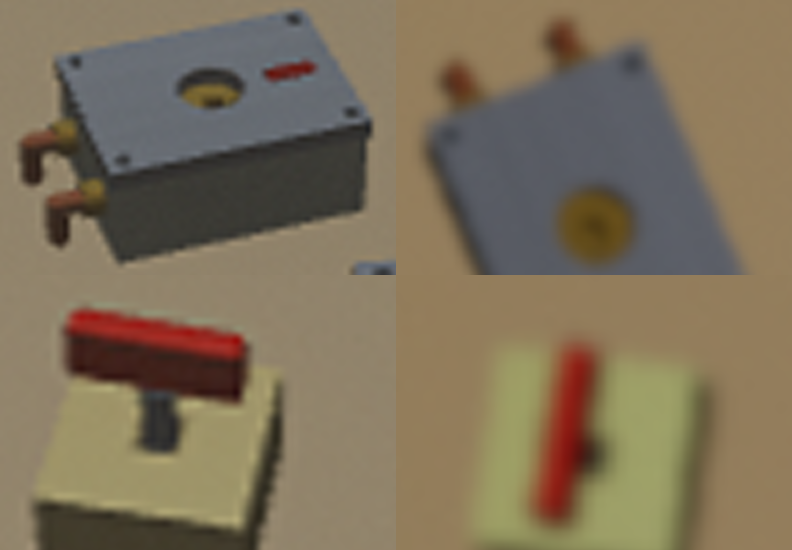

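The small box has its brass plug and dark bore a little off centre, and the key handle runs roughly along the stand's x. I'll fit rendered models to both views for sub-pixel poses.

```bash
cat > fit.py <<'E'
from h import *
from scipy.optimize import minimize
from scipy.spatial.transform import Rotation as Ro
SS=6
def cuboid(cx,cy,yaw,lx,ly,z0,z1):
    c,s=np.cos(yaw),np.sin(yaw); R=np.array([[c,-s],[s,c]])
    q=np.array([[1,1],[-1,1],[-1,-1],[1,-1]])*[lx/2,ly/2]@R.T+[cx,cy]
    f=[np.c_[q[[i,(i+1)%4]][[0,1,1,0]],[z0,z0,z1,z1]] for i in range(4)]
    n=[np.r_[R@v,0] for v in([0,1],[-1,0],[0,-1],[1,0])]
    return f+[np.c_[q,[z1]*4]],n+[np.array([0,0,1.])]
def vis(n,cam):
    fs,ns=cuboid(*n); V=C[cam]["view"]; eye=-V[:3,:3].T@V[:3,3]
    return [f for f,m in zip(fs,ns) if (eye-f.mean(0))@m>0]
def disc(x,y,z,r):
    t=np.linspace(0,2*np.pi,48,endpoint=False); return np.c_[x+r*np.cos(t),y+r*np.sin(t),t*0+z]
def render(cam,polys,win,sig):
    # polys: list of (polygon, label, clip polygon or None)
    x,y,w,h=win; L=np.zeros((h*SS,w*SS),np.uint8)
    pt=lambda P:np.round(((proj(cam,P)-[x,y]+.5)*SS-.5)*16).astype(np.int32)
    for P,l,cl in polys:
        m=np.zeros_like(L); cv2.fillPoly(m,[pt(P)],1,shift=4)
        if cl is not None:
            k=np.zeros_like(L); cv2.fillPoly(k,[pt(cl)],1,shift=4); m&=k
        L[m>0]=l
    A=[cv2.GaussianBlur(cv2.resize((L==l).astype(np.float32),(w,h),interpolation=cv2.INTER_AREA),(0,0),sig) for l in range(L.max()+1)]
    return np.stack(A,-1)
def cost(cam,img,polys,win,sig,ret=False):
    A=render(cam,polys,win,sig); A=A.reshape(-1,A.shape[-1]); x,y,w,h=win
    I=img[y:y+h,x:x+w].reshape(-1,3); W,*_=np.linalg.lstsq(A,I,rcond=None)
    r=I-A@W
    return (r.reshape(h,w,3),A) if ret else float((r**2).mean())
def boxpolys(cam,p): # x y yaw ox oy a
    x,y,th=p[:3]; c,s=np.cos(th),np.sin(th); P=[(f,i+1,None) for i,f in enumerate(vis((x,y,th,.16,.12,0,.07),cam))]
    k=len(P)+1; D=disc(x,y,.07,.02); P+=[(D,k,None),(disc(x,y,.058,.02),k+1,D)]
    # red mark etc. left out of window
    if len(p)>3:
        bx,by=x+c*p[3]-s*p[4],y+s*p[3]+c*p[4]
        q=lambda z:cuboid(bx,by,th-p[5],.0115,.0115,0,z)[0][4]
        P+=[(q(.058),k+2,D),(q(.040),k+3,q(.058))]
    return P
def kspolys(cam,p): # stand x y yaw, key x y yaw
    P=[(f,i+1,None) for i,f in enumerate(vis((*p[:3],.07,.07,0,.04),cam))]; k=len(P)+1
    P+=[(cuboid(*p[:3],.013,.013,0,.04)[0][4],k,None)]; k+=1
    P+=[(f,k+i,None) for i,f in enumerate(vis((*p[3:6],.010,.010,.04,.066),cam))]; k+=3
    P+=[(f,k+i,None) for i,f in enumerate(vis((*p[3:6],.06,.012,.066,.09),cam))]
    return P
def nm(f,p0,st):
    p0=np.array(p0,float); b=None
    for _ in range(3):
        S=np.vstack([p0]+[p0+np.eye(len(p0))[i]*st[i] for i in range(len(p0))])
        r=minimize(f,p0,method="Nelder-Mead",options=dict(initial_simplex=S,maxfev=220*1,xatol=1e-5,fatol=1e-4)); p0=r.x; st=[s*.4 for s in st]
    return r.x,r.fun
E
cat > m1.py <<'E'
from fit import *
S=np.load("S.npy");T=np.load("T.npy"); I=dict(side=S,top=T)
print("box guess",onz("side",[266.4,176],.07),onz("top",[299.4,195.5],.07),"stand",onz("side",[245.5,268],.04),onz("top",[200,190],.04))
W=dict(side=(236,158,64,52),top=(270,172,56,54))
b0=np.mean([onz("side",[266.4,176],.07),onz("top",[299.4,195.5],.07)],0)
for cam in I:
    p,f=nm(lambda p:cost(cam,I[cam],boxpolys(cam,p),W[cam],.7),[*b0,.3],[.006,.006,.08]); print("box",cam,np.round(p,4),f)
    Wc=dict(side=(255,166,24,20),top=(287,184,25,25))[cam]
    for a0 in(0.05,.2):
        q,f=nm(lambda q:cost(cam,I[cam],boxpolys(cam,[*p,*q]),Wc,.7),[0,0,a0],[.003,.003,.1]); print("  bore",np.round(q,4),f)
k0=np.mean([onz("side",[245.5,268],.04),onz("top",[200,190],.04)],0)
W=dict(side=(222,248,46,48),top=(182,172,36,36))
for cam in I:
    p,f=nm(lambda p:cost(cam,I[cam],kspolys(cam,p),W[cam],.7),[*k0,-.15,*k0,-.15],[.006,.006,.08]*2); print("ks",cam,np.round(p,4),f)
E
time python3 m1.py
```

```text
box guess [ 0.52970511 -0.14335906] [ 0.53155364 -0.1411975 ] stand [0.5696727  0.22584661] [0.56529452 0.23134099]
box side [ 0.5311 -0.1461  0.3541] 174.8151415536168
  bore [-0.0023  0.0072  0.121 ] 76.33409798566211
  bore [-0.0024  0.0072  0.1056] 76.33409798566211
box top [ 0.5325 -0.141   0.3603] 54.97086509413351
  bore [-0.003   0.0011  0.2258] 51.84915941609835
  bore [-0.0033  0.0017  0.2996] 51.846657893936225
ks side [ 0.5702  0.2318 -0.1287  0.5698  0.231  -0.1874] 51.559932416901006
ks top [ 0.5716  0.2349 -0.1353  0.5703  0.2336 -0.1708] 6.87607208409695
real	0m6.740s
user	0m14.081s
sys	0m0.444s
```

```bash
python3 - <<'E'
from fit import *
S=np.load("S.npy");T=np.load("T.npy")
def ov(im,cam,x,y,w,polys):
    s=396/w; o=np.ascontiguousarray(crop(im,x,y,w,w*.75,s))[:297]; o=cv2.resize(o,(396,297))
    o=cv2.convertScaleAbs(o,alpha=1.4)
    for P,l,c in polys: cv2.polylines(o,[np.round((proj(cam,P)-[x,y])*s*16).astype(np.int32)],True,(0,255,0),1,cv2.LINE_AA,4)
    return o
pb={"side":[.5311,-.1461,.3541],"top":[.5325,-.141,.3603]}
pk={"side":[.5702,.2318,-.1287,.5698,.231,-.1874],"top":[.5716,.2349,-.1353,.5703,.2336,-.1708]}
a=np.hstack([ov(S,"side",232,158,70,boxpolys("side",pb["side"])),ov(S,"side",253,166,26,[])])
b=np.hstack([ov(T,"top",286,185,26,[]),ov(S,"side",222,248,56,kspolys("side",pk["side"]))])
cv2.imwrite("pics/c2.png",np.vstack([a,b]))
E
```

```text
(no output)
```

View pics/c2.png

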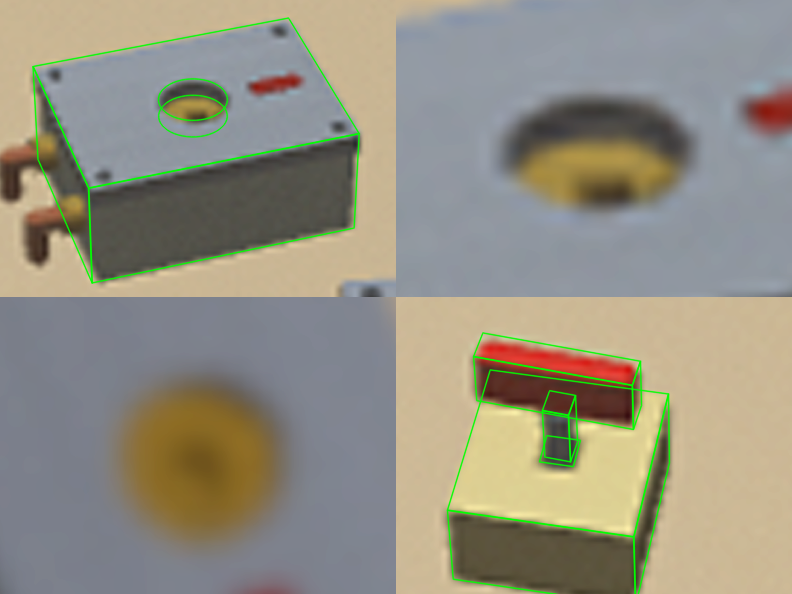

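```bash
cat > m2.py <<'E'
from fit import *
I=dict(side=np.load("S.npy"),top=np.load("T.npy"))
P0=dict(side=[.5311,-.1461,.3541],top=[.5325,-.141,.3603]); W=dict(side=(258,169,18,13),top=(290,187,18,18))
def bp(cam,p):
    x,y,th=p[:3]; D=disc(x,y,.07,.02); c,s=np.cos(th),np.sin(th)
    bx,by=x+c*p[3]-s*p[4],y+s*p[3]+c*p[4]
    q=lambda z:cuboid(bx,by,th-p[5],.0115,.0115,.0,z)[0][4]
    return [(D,1,None),(disc(x,y,.058,.02),2,D),(q(.058),3,D)]+([(q(.040),4,q(.058))] if cam=="top" else [])
G=np.arange(-4,4.1,1)*1e-3
tot=0
for cam in I:
    x0=P0[cam]
    p,f=nm(lambda q:cost(cam,I[cam],bp(cam,[q[0],q[1],x0[2],*np.clip(q[2:4],-.004,.004),.12]),W[cam],max(q[4],.3)),[x0[0],x0[1],0,0,.7],[.002,.002,.002,.002,.2])
    print(cam,np.round(p,4),f)
    M=np.array([[nm(lambda q:cost(cam,I[cam],bp(cam,[q[0],q[1],x0[2],ox,oy,.12]),W[cam],p[4]),p[:2],[.001,.001])[1] for oy in G] for ox in G])
    print("rows ox, cols oy"); print(np.round(M,1))
    for a in(0,.06,.12,.18,.25): print(a,nm(lambda q:cost(cam,I[cam],bp(cam,[q[0],q[1],x0[2],q[2],q[3],a]),W[cam],p[4]),p[:4],[.001]*4))
E
time python3 m2.py
```

```text
side [ 0.5303 -0.1435 -0.0018  0.0011  0.3936] 10.587403340808835
rows ox, cols oy
[[24.2 20.  16.1 15.2 14.6 13.9 15.2 16.  17.9]
 [22.3 16.9 13.6 12.3 11.7 11.5 11.6 13.9 16.3]
 [22.1 17.3 14.4 12.3 11.1 10.6 10.7 12.8 15.2]
 [24.9 19.9 16.6 14.7 13.  12.3 12.7 13.2 16.5]
 [29.4 24.  20.8 18.1 17.  15.5 15.8 17.6 19.1]
 [33.5 30.  26.  24.1 22.4 20.3 20.1 22.  22.5]
 [36.2 33.7 31.2 29.2 27.5 26.5 26.1 26.7 27.3]
 [38.7 36.5 35.  33.3 32.8 31.3 31.2 31.1 30.3]
 [40.5 39.2 38.  36.6 36.4 35.4 34.1 35.2 34. ]]
0 (array([ 0.53031973, -0.14346119, -0.00177751,  0.00115711]), np.float64(10.804066036246185))
0.06 (array([ 0.53031973, -0.14346119, -0.00177751,  0.00159461]), np.float64(10.71055953242794))
0.12 (array([ 0.53031973, -0.14346119, -0.00177751,  0.00109461]), np.float64(10.587403340808835))
0.18 (array([ 0.53031973, -0.14346119, -0.00177751,  0.00159461]), np.float64(10.512099646497745))
0.25 (array([ 0.53032023, -0.14346751, -0.00194896,  0.00113216]), np.float64(10.474026065991383))
top [ 0.5316 -0.1409 -0.0009  0.0011  0.8876] 4.84070362684106
rows ox, cols oy
[[6.1 5.9 5.7
[... 166 characters left out ...]
.  5.  5.2 5.4]
 [4.9 4.8 4.9 5.  5.1 5.1 5.3 5.4 5.7]
 [5.  4.9 5.  5.1 5.3 5.5 5.6 5.8 5.7]
 [5.2 5.1 5.2 5.4 5.7 5.9 6.1 6.2 6.3]
 [5.5 5.4 5.5 5.8 6.  6.2 6.5 6.6 6.7]]
0 (array([ 0.53155273, -0.1409347 , -0.00075928,  0.00212888]), np.float64(4.832308475876037))
0.06 (array([ 0.53155295, -0.14093213, -0.00086653,  0.00139375]), np.float64(4.859552867314865))
0.12 (array([ 0.53155201, -0.14093353, -0.00089822,  0.00119202]), np.float64(4.840209655389044))
0.18 (array([ 0.53155295, -0.14093213, -0.00066653,  0.00214375]), np.float64(4.839711269730706))
0.25 (array([ 0.53155295, -0.14093213, -0.00086653,  0.00190375]), np.float64(4.8370833958111))
real	0m26.278s
user	0m26.861s
sys	0m0.096s
```

Request:
{"method": "drive_tool", "body": {"rows": [[[0,0,0.008],[4.5,-3.4,0],5],[[0,0,0.008],[4.5,-3.4,0],5],[[0,0,0.008],[4.5,-3.4,0],5],[[0,0,0.008],[4.5,-3.4,0],5],[[0,0,0.008],[4.5,-3.4,0],5],[[0,0,0.008],[4.5,-3.4,0],5],[[0,0,0.008],[4.5,-3.4,0],5],[[0,0,0.008],[4.5,-3.4,0],5]], "force": 60}}

```text
clock: 1.9
position: [0.5013, 0.2845, 0.2425]
ee_rot: [0.0, 0.091, 0.996, 0.0]
contact_force: [0.6, 1.1, 0.3]
width: 0.0499
gripper_force: 0.0
```

Request:
{"method": "drive_tool", "body": {"rows": [[[0,0,0],[3.5,-2.6,-2.4],5],[[0,0,0],[3.4,-2.6,-2.4],5],[[0,0,0],[0,0,-2.4],5],[[0,0,0],[0,0,0],5],[[0,0,0],[0,0,0],5]]}}

```text
clock: 2.52
position: [0.5691, 0.2342, 0.1712]
ee_rot: [0.001, 0.091, 0.996, 0.0]
contact_force: [0.3, 0.0, -0.3]
width: 0.0499
gripper_force: 0.0
```

```bash
python3 - <<'E'
from fit import *
s=manip.get_state(); print(s["position"],s["ee_rot"])
S=avg("side",4);T=avg("top",4);np.save("S1.npy",S);np.save("T1.npy",T)
g=s["position"]
print(proj("side",g),proj("top",g))
R=lambda im:cv2.resize(np.ascontiguousarray(im),(396,297))
cv2.imwrite("pics/c3.png",cv2.convertScaleAbs(np.hstack([R(crop(S,205,200,80,60,5)),R(crop(T,170,150,60,45,6.6))]),alpha=1.5))
E
```

```text
[0.56914141 0.23422212 0.17123034] [5.55586464e-04 9.05198269e-02 9.95894443e-01 3.33908403e-04]
[[243.7715342  235.19692883]] [[193.0369182  182.67866533]]
```

View pics/c3.png

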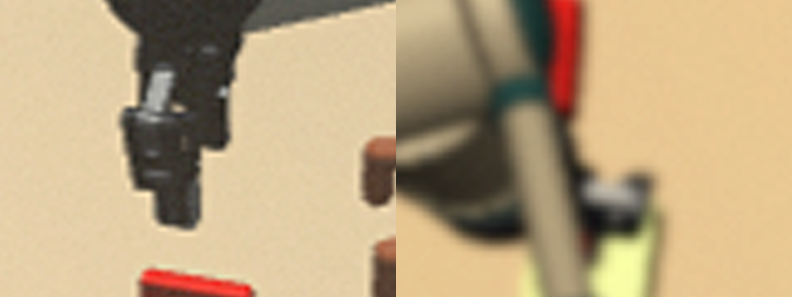

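Request:
{"method": "drive_tool", "body": {"rows": [[[0,0,0],[0,-0.2,-4],5],[[0,0,0],[0.1,0,-4],5],[[0,0,0],[0,0,-2.1],5],[[0,0,0],[0,0,0],4],[[0,0,0],[0,0,0],2.5]], "force": 20}}

```text
clock: 3.55
position: [0.5708, 0.232, 0.0704]
ee_rot: [0.001, 0.091, 0.996, 0.0]
contact_force: [-0.3, -0.9, 0.7]
width: 0.0251
gripper_force: 0.0
```

```bash
python3 - <<'E'
from fit import *
s=manip.get_state(); print(s["position"],s["width"],s["contact_force"])
S=avg("side",4)
R=lambda im:cv2.resize(np.ascontiguousarray(im),(640,480))
cv2.imwrite("pics/c4.png",cv2.convertScaleAbs(R(crop(S,215,230,64,48,10)),alpha=1.6))
E
```

```text
[0.57078883 0.23204462 0.07037676] 0.025147634675329267 [-0.27859821 -0.85845494  0.72017276]
```

View pics/c4.png

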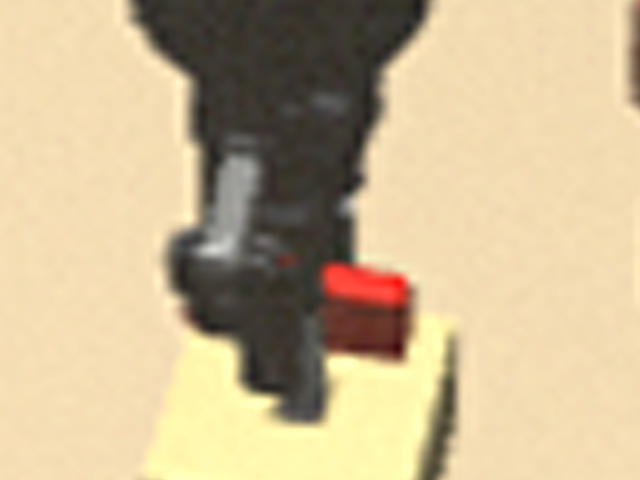

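Request:
{"method": "drive_tool", "body": {"rows": [[[0,0,0],[0,0,0],1],[[0,0,0],[0,0,0],1],[[0,0,0],[0,0,0],1],[[0,0,0],[0,0,0],0.8]], "force": 20}}

```text
clock: 4.25
position: [0.5705, 0.2322, 0.0702]
ee_rot: [0.001, 0.091, 0.996, 0.001]
contact_force: [-0.1, 1.0, 5.8]
width: 0.0117
gripper_force: 24.1
```

Request:
{"method": "drive_tool", "body": {"rows": [[[0,0,0],[0,0,0],0.5],[[0,0,0],[0,0,0],0.5]], "force": 60}}

```text
clock: 4.5
position: [0.5705, 0.2322, 0.0702]
ee_rot: [0.001, 0.091, 0.996, 0.001]
contact_force: [0.3, 0.4, 6.2]
width: 0.0112
gripper_force: 60.7
```

```bash
python3 - <<'E'
from h import *
s=manip.get_state(); print({k:np.round(s[k],4) for k in("clock","position","ee_rot","contact_force","moment","width","gripper_force")})
E
```

```text
{'clock': np.float64(4.5), 'position': array([0.5705, 0.2322, 0.0702]), 'ee_rot': array([8.000e-04, 9.080e-02, 9.959e-01, 6.000e-04]), 'contact_force': array([0.2562, 0.4444, 6.2286]), 'moment': array([0.2128, 0.0741, 0.0506]), 'width': np.float64(0.0112), 'gripper_force': np.float64(60.7267)}
```

Request:
{"method": "drive_tool", "body": {"rows": [[[0,0,0],[0,0,1],0.5],[[0,0,0],[0,0,3],0.5],[[0,0,0],[0,0,5],0.5],[[0,0,0],[0,0,5],0.5],[[0,0,0],[0,0,0],0.5]]}}

```text
clock: 5.12
position: [0.5722, 0.232, 0.2142]
ee_rot: [0.004, 0.091, 0.996, 0.001]
contact_force: [0.6, 0.5, -0.4]
width: 0.0111
gripper_force: 59.9
```

Request:
{"method": "drive_tool", "body": {"rows": [[[0,0,0.05],[-0.5,-5,0],0.5],[[0,0,0.06],[-0.6,-5.3,0],0.5],[[0,0,0.06],[-0.6,-5.3,0],0.5],[[0,0,0.06],[-0.6,-5.3,0],0.5],[[0,0,0.06],[-0.6,-5.3,0],0.5],[[0,0,0.06],[-0.6,-5.3,0],0.5],[[0,0,0.06],[-0.6,-5,0],0.5],[[0,0,0],[0,0,0],0.5]]}}

```text
clock: 6.12
position: [0.5274, -0.1366, 0.2078]
ee_rot: [-0.002, -0.111, 0.994, -0.0]
contact_force: [0.1, 0.5, -0.9]
width: 0.0111
gripper_force: 59.9
```

Request:
{"method": "drive_tool", "body": {"rows": [[[0,0,0.015],[0.15,-0.5,-3],0.5],[[0,0,0],[0,0,-3],0.5],[[0,0,0],[0,0,-0.6],0.5],[[0,0,0],[0,0,0],0.5],[[0,0,0],[0,0,0],0.5]]}}

```text
clock: 6.75
position: [0.5313, -0.1382, 0.1444]
ee_rot: [0.001, -0.122, 0.993, -0.0]
contact_force: [0.1, -0.3, -1.2]
width: 0.0114
gripper_force: 59.9
```

```bash
python3 - <<'E'
from fit import *
s=manip.get_state(); print({k:np.round(s[k],4) for k in("clock","position","ee_rot","contact_force","moment","width")})
S=avg("side",6);T=avg("top",4);np.save("S2.npy",S);np.save("T2.npy",T)
g=s["position"]; f=g-[0,0,.0642]; print(proj("side",f),proj("top",f))
R=lambda im:cv2.resize(np.ascontiguousarray(im),(396,297))
cv2.imwrite("pics/c5.png",cv2.convertScaleAbs(np.hstack([R(crop(S,240,140,52,39,8)),R(crop(T,270,165,60,45,6.6))]),alpha=1.5))
E
```

```text
{'clock': np.float64(6.75), 'position': array([ 0.5313, -0.1382,  0.1444]), 'ee_rot': array([ 9.000e-04, -1.215e-01,  9.926e-01, -4.000e-04]), 'contact_force': array([ 0.1199, -0.3121, -1.2397]), 'moment': array([0.0489, 0.0413, 0.0182]), 'width': np.float64(0.0114)}
[[265.85394565 174.43544076]] [[298.89533998 195.18536777]]
```

View pics/c5.png

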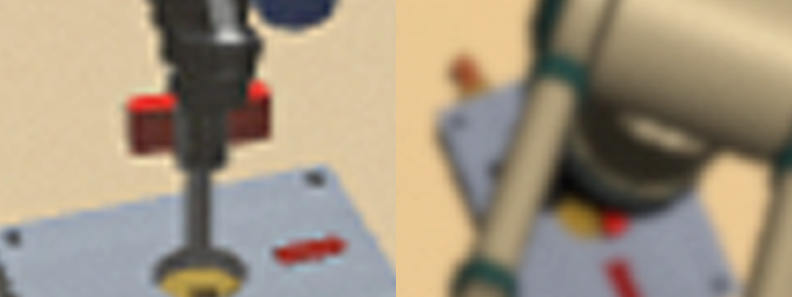

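```bash
cat > m3.py <<'E'
from fit import *
def keyfit(S,z,kyaw,op=(.5303,-.1435,.3541),bore=(-.0018,.0012,.12),k0=(.531,-.139),win=(254,161,24,23)):
    D=disc(op[0],op[1],.07,.02); c,s=np.cos(op[2]),np.sin(op[2]); bx,by=op[0]+c*bore[0]-s*bore[1],op[1]+s*bore[0]+c*bore[1]
    bq=cuboid(bx,by,op[2]-bore[2],.0115,.0115,0,.058)[0][4]; top=vis((*op,.16,.12,0,.07),"side")
    def P(q):
        L=[(f,i+1,None) for i,f in enumerate(top)]; k=len(L)+1
        L+=[(D,k,None),(disc(op[0],op[1],.058,.02),k+1,D),(bq,k+2,D)]; k+=3
        tp=lambda w,zz:cuboid(q[0],q[1],kyaw,w,w,0,zz)[0][4]
        a,b=tp(.007,z),tp(.010,z+.003)
        L+=[(np.vstack([a[[i,(i+1)%4]],b[[(i+1)%4,i]]]),k,None) for i in range(4)]
        return L+[(f,k+i,None) for i,f in enumerate(vis((q[0],q[1],kyaw,.01,.01,z+.003,z+.06),"side"))]
    r,f=nm(lambda q:cost("side",S,P(q),win,.6),k0,[.003,.003])
    return r,f,np.array([bx,by])
E
python3 - <<'E'
from m3 import *
s=manip.get_state(); print(s["clock"],s["position"],s["qd"].round(3))
S=np.load("S2.npy")
for dz in(-.001,0,.001): print(dz,*keyfit(S,s["position"][2]-.0642+dz,.237))
E
```

```text
7.25 [ 0.53045276 -0.13829868  0.14341512] [-0.001  0.002 -0.001 -0.001 -0.001  0.   ]
-0.001 [ 0.53076563 -0.13803906] 72.5697022938832 [ 0.52819558 -0.14299859]
0 [ 0.53067187 -0.13567656] 73.34229639414102 [ 0.52819558 -0.14299859]
0.001 [ 0.53058398 -0.13459668] 73.514319601946 [ 0.52819558 -0.14299859]
```

Request:
{"method": "drive_tool", "body": {"rows": [[[0,0,0],[-0.2,-0.4,0],0.5],[[0,0,0],[0,0,-0.9],0.5],[[0,0,0],[0,0,-0.8],0.5],[[0,0,0],[0,0,0],0.5],[[0,0,0],[0,0,0],0.5],[[0,0,0],[0,0,0],0.5]]}}

```text
clock: 8.0
position: [0.5287, -0.1423, 0.1265]
ee_rot: [0.0, -0.121, 0.993, -0.0]
contact_force: [0.2, -0.5, -1.3]
width: 0.0113
gripper_force: 59.9
```

```bash
python3 - <<'E'
from m3 import *
s=manip.get_state(); print({k:np.round(s[k],4) for k in("clock","position","ee_rot","contact_force","moment")})
S=avg("side",8);np.save("S3.npy",S)
s=manip.get_state(); print(s["position"])
R=lambda im:cv2.resize(np.ascontiguousarray(im),(640,480))
cv2.imwrite("pics/c6.png",cv2.convertScaleAbs(R(crop(S,252,160,28,21,23)),alpha=1.6))
E
```

```text
{'clock': np.float64(8.0), 'position': array([ 0.5287, -0.1423,  0.1265]), 'ee_rot': array([ 2.000e-04, -1.213e-01,  9.926e-01, -1.000e-04]), 'contact_force': array([ 0.1927, -0.4526, -1.2785]), 'moment': array([ 0.0144, -0.014 , -0.0364])}
[ 0.528455   -0.14225381  0.12643083]
```

View pics/c6.png

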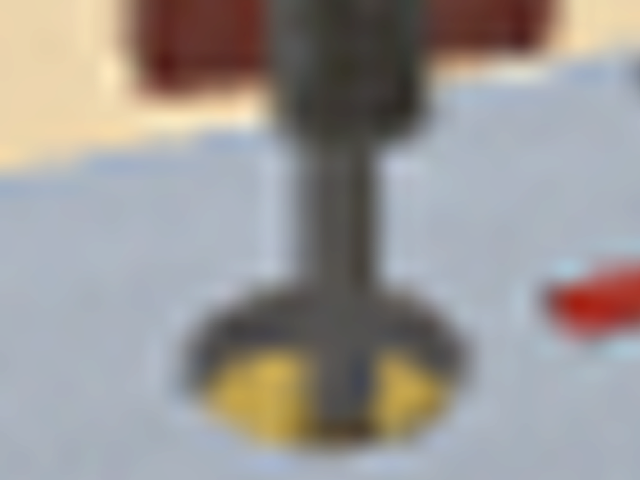

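```bash
python3 - <<'E'
from m3 import *
S=np.load("S3.npy");S0=np.load("S.npy")
for dz in(-.001,0,.001): print(dz,*keyfit(S,.1264-.0642+dz,.237,k0=(.5285,-.1425),win=(258,166,18,14)))
# column profiles: grey, rows over opening
for r in (176,177,178,179): print(r,"now",S[r,260:274].mean(1).round().astype(int),"before",S0[r,260:274].mean(1).round().astype(int))
# direct column centre of shank above opening vs expected
for r in(169,170,171):
    d=S[r,258:276].mean(1); d=np.clip(d.max()*0.9-d,0,None); print(r,(d*np.arange(258,276)).sum()/d.sum())
E
```

```text
-0.001 [ 0.5286244  -0.14926661] 38.129472832870135 [ 0.52819558 -0.14299859]
0 [ 0.52855127 -0.14795142] 38.129472832870135 [ 0.52819558 -0.14299859]
0.001 [ 0.52848956 -0.14671793] 38.129472832870135 [ 0.52819558 -0.14299859]
176 now [ 89  54  66  80  93  78  60  51  49  78  70  53  65 105] before [ 85  54  64  78  89  92  91  90  92  83  68  51  67 104]
177 now [ 91  72  86  90  93  77  57  50  50  84  91  75  87 109] before [ 88  71  84  89  89  87  87  87  88  89  88  73  83 106]
178 now [114 103  94  90  92  72  54  48  53  84  79  78 108 116] before [111 102  92  88  88  70  62  59  57  81  74  78 106 112]
179 now [112 112 108 100  93  71  51  47  48  80  84 107 113 112] before [109 109 106  97  92  69  49  45  48  77  84 104 109 109]
169 266.8206366630077
170 266.8558377896613
171 266.81668102861806
```

```bash
python3 - <<'E'
from m3 import *
S=np.load("S3.npy");S0=np.load("S.npy")
for r in range(171,183): print(r,"now",S[r,266:268].mean(0).round(1),"before",S0[r,266:268].mean(0).round(1))
for y in(-.142,-.146): print(y,[proj("side",[.5285,y+d,z])[0].round(2) for d,z in((.0043,.0622),(-.0043,.0622),(.006,.0652))])
print("bore back/front edge z58", [proj("side",[.5282,-.143+d,.058])[0].round(2) for d in(-.007,.007)], "open front",proj("side",[.5303,-.1235,.07]))
E
```

```text
171 now [54.6 53.4 52. ] before [105.4 110.3 117.4]
172 now [55.9 54.7 52.1] before [ 99.1 101.3 105.8]
173 now [53.4 52.1 50.4] before [48.4 47.6 44.4]
174 now [52.4 51.9 50.8] before [53.1 52.  50.6]
175 now [54.9 53.  51.4] before [71.  64.7 51.6]
176 now [58.4 55.9 52.5] before [119.4 101.8  50.7]
177 now [56.2 53.4 50.1] before [114.9  97.8  49.1]
178 now [55.8 51.7 45.5] before [79.1 66.2 35.8]
179 now [59.5 51.1 36.4] before [56.2 48.6 35.9]
180 now [ 96.2  97.9 100. ] before [93.1 94.9 96.9]
181 now [106.9 112.1 120.2] before [104.5 109.3 116.9]
182 now [104.1 109.  116.1] before [102.2 107.  113.7]
-0.142 [array([266.69, 178.95]), array([266.81, 177.36]), array([266.67, 178.54])]
-0.146 [array([266.75, 178.21]), array([266.86, 176.63]), array([266.72, 177.8 ])]
bore back/front edge z58 [array([266.94, 177.7 ]), array([266.76, 180.28])] open front [[265.95344966 179.68682377]]
```

Request:
{"method": "drive_tool", "body": {"rows": [[[0,0,0],[0,0,-0.2],0.5],[[0,0,0],[0,0,-0.15],0.5],[[0,0,0],[0,0,-0.1],0.5],[[0,0,0],[0,0,0],0.5]]}}

```text
clock: 8.9
position: [0.5283, -0.1422, 0.1216]
ee_rot: [-0.0, -0.121, 0.993, 0.0]
contact_force: [0.5, -0.5, -0.4]
width: 0.0114
gripper_force: 59.9
```

Request:
{"method": "drive_tool", "body": {"rows": [[[0,0,0],[0,0,-0.1],0.5],[[0,0,0],[0,0,-0.1],0.5],[[0,0,0],[0,0,0],0.5]]}}

```text
clock: 9.28
position: [0.5283, -0.1422, 0.1197]
ee_rot: [-0.0, -0.121, 0.993, 0.0]
contact_force: [-0.9, 0.1, -0.5]
width: 0.011
gripper_force: 59.9
```

Request:
{"method": "drive_tool", "body": {"rows": [[[0,0,0],[0,0,-0.1],0.5],[[0,0,0],[0,0,-0.1],0.5],[[0,0,0],[0,0,0],0.5]]}}

```text
clock: 9.65
position: [0.5283, -0.1422, 0.1177]
ee_rot: [-0.0, -0.121, 0.993, 0.0]
contact_force: [0.4, 0.5, -0.8]
width: 0.0109
gripper_force: 59.8
```

```bash
cat > st.py <<'E'
from h import *
s=manip.get_state(); print({k:np.round(s[k],4).tolist() for k in("clock","position","ee_rot","contact_force","moment")})
E
python3 st.py
```

```text
{'clock': 9.65, 'position': [0.5283, -0.1422, 0.1177], 'ee_rot': [-0.0001, -0.1213, 0.9926, 0.0002], 'contact_force': [0.4029, 0.4857, -0.7563], 'moment': [0.0662, 0.005, -0.0002]}
```

Request:
{"method": "drive_tool", "body": {"rows": [[[0,0,0],[0,0,-0.2],0.5],[[0,0,0],[0,0,-0.2],0.5],[[0,0,0],[0,0,-0.2],0.5],[[0,0,0],[0,0,0],0.5]]}}

```text
clock: 10.15
position: [0.5282, -0.1422, 0.1115]
ee_rot: [-0.0, -0.121, 0.993, 0.0]
contact_force: [-0.1, -0.4, -1.3]
width: 0.0108
gripper_force: 59.8
```

Request:
{"method": "drive_tool", "body": {"rows": [[[0,0,0],[0,0,-0.2],0.5],[[0,0,0],[0,0,-0.2],0.5],[[0,0,0],[0,0,-0.2],0.5],[[0,0,0],[0,0,0],0.5]]}}

```text
clock: 10.65
position: [0.5283, -0.1422, 0.1055]
ee_rot: [-0.0, -0.121, 0.993, 0.0]
contact_force: [0.7, 1.7, -1.1]
width: 0.0114
gripper_force: 59.7
```

Request:
{"method": "drive_tool", "body": {"rows": [[[0,0,0],[0,0,-0.05],0.5],[[0,0,0],[0,0,-0.05],0.5],[[0,0,0],[0,0,-0.05],0.5],[[0,0,0],[0,0,0],0.5]]}}

```text
clock: 11.15
position: [0.5284, -0.1422, 0.1043]
ee_rot: [0.0, -0.121, 0.993, 0.0]
contact_force: [0.4, 1.4, 0.4]
width: 0.0113
gripper_force: 60.0
```

Request:
{"method": "drive_tool", "body": {"rows": [[[0,0,0],[0,0,-0.04],0.5],[[0,0,0],[0,0,0],0.5]]}}

```text
clock: 11.4
position: [0.5285, -0.1422, 0.1042]
ee_rot: [0.0, -0.121, 0.993, 0.0]
contact_force: [-1.0, 2.6, 2.2]
width: 0.0111
gripper_force: 60.5
```

```bash
python3 st.py
```

```text
{'clock': 11.4, 'position': [0.5285, -0.1422, 0.1042], 'ee_rot': [0.0001, -0.1213, 0.9926, 0.0], 'contact_force': [-0.9844, 2.6092, 2.1935], 'moment': [0.4392, 0.2431, -0.042]}
```

Request:
{"method": "drive_tool", "body": {"rows": [[[0,0,-0.08],[0,0,0],0.5],[[0,0,-0.08],[0,0,0],0.5],[[0,0,-0.08],[0,0,0],0.5],[[0,0,0],[0,0,0],0.5]]}}

```text
clock: 11.9
position: [0.5286, -0.1417, 0.1042]
ee_rot: [0.0, -0.002, 1.0, 0.001]
contact_force: [-0.0, 4.7, 3.9]
width: 0.011
gripper_force: 60.7
```

```bash
python3 st.py
```

```text
{'clock': 11.9, 'position': [0.5286, -0.1417, 0.1042], 'ee_rot': [0.0003, -0.002, 1.0, 0.0005], 'contact_force': [-0.0334, 4.7372, 3.9491], 'moment': [0.9211, 0.0877, 0.0352]}
```

Request:
{"method": "drive_tool", "body": {"rows": [[[0,0,-0.08],[0,0.03,0],0.5],[[0,0,-0.08],[0,0.03,0],0.5],[[0,0,-0.08],[0,0,0],0.5],[[0,0,0],[0,0,0],0.5]]}}

```text
clock: 12.4
position: [0.5286, -0.1417, 0.1042]
ee_rot: [0.0, 0.117, 0.993, 0.0]
contact_force: [-0.9, 2.8, 4.1]
width: 0.0109
gripper_force: 60.7
```

```bash
python3 st.py
```

```text
{'clock': 12.4, 'position': [0.5286, -0.1417, 0.1042], 'ee_rot': [0.0002, 0.1171, 0.9931, 0.0], 'contact_force': [-0.9217, 2.789, 4.1466], 'moment': [0.5515, 0.1725, 0.0594]}
```

Request:
{"method": "drive_tool", "body": {"rows": [[[0,0,-0.08],[0,0.02,0],0.5],[[0,0,-0.08],[0,0,0],0.5],[[0,0,-0.08],[0,0,0],0.5],[[0,0,-0.08],[0,0,0],0.5],[[0,0,0],[0,0,0],0.5]]}}

```text
clock: 13.02
position: [0.5284, -0.1416, 0.1042]
ee_rot: [0.0, 0.273, 0.962, -0.0]
contact_force: [-0.9, 2.2, 5.3]
width: 0.0108
gripper_force: 60.8
```

```bash
python3 st.py
```

```text
{'clock': 13.025, 'position': [0.5284, -0.1416, 0.1042], 'ee_rot': [0.0001, 0.2735, 0.9619, -0.0002], 'contact_force': [-0.8554, 2.1509, 5.32], 'moment': [0.5887, 0.3063, 0.0888]}
```

Request:
{"method": "drive_tool", "body": {"rows": [[[0,0,-0.08],[-0.02,0.02,0],0.5],[[0,0,-0.08],[0,0,0.01],0.5],[[0,0,-0.08],[0,0,0],0.5],[[0,0,0],[0,0,0],0.5]]}}

```text
clock: 13.52
position: [0.5282, -0.1416, 0.1042]
ee_rot: [0.0, 0.386, 0.922, -0.0]
contact_force: [-0.6, 2.0, 4.8]
width: 0.0109
gripper_force: 60.7
```

```bash
python3 st.py
```

```text
{'clock': 13.525, 'position': [0.5282, -0.1416, 0.1042], 'ee_rot': [0.0002, 0.3865, 0.9223, -0.0002], 'contact_force': [-0.5815, 1.9543, 4.8421], 'moment': [0.3637, 0.3204, 0.0343]}
```

Request:
{"method": "drive_tool", "body": {"rows": [[[0,0,-0.05],[0,0.02,0],0.5],[[0,0,-0.05],[0,0,0],0.5],[[0,0,-0.05],[0,0,0],0.5],[[0,0,0],[0,0,0],0.5]]}}

```text
clock: 14.02
position: [0.5282, -0.1415, 0.1042]
ee_rot: [0.0, 0.454, 0.891, -0.0]
contact_force: [-2.0, 0.8, 4.7]
width: 0.0111
gripper_force: 60.7
```

```bash
python3 st.py
```

```text
{'clock': 14.025, 'position': [0.5282, -0.1415, 0.1042], 'ee_rot': [0.0002, 0.4544, 0.8908, -0.0004], 'contact_force': [-1.9667, 0.8141, 4.7462], 'moment': [0.1879, 0.4482, 0.0435]}
```

Request:
{"method": "drive_tool", "body": {"rows": [[[0,0,-0.03],[0,0,0],0.5],[[0,0,-0.03],[0,0,0],0.5],[[0,0,0],[0,0,0],0.5]]}}

```text
clock: 14.4
position: [0.5281, -0.1415, 0.1042]
ee_rot: [0.0, 0.481, 0.877, -0.0]
contact_force: [-1.6, 1.0, 5.5]
width: 0.0112
gripper_force: 60.7
```

```bash
python3 st.py
```

```text
{'clock': 14.4, 'position': [0.5281, -0.1415, 0.1042], 'ee_rot': [0.0002, 0.4809, 0.8768, -0.0004], 'contact_force': [-1.5903, 0.975, 5.5134], 'moment': [0.2508, 0.3958, 0.0656]}
```

Request:
{"method": "drive_tool", "body": {"rows": [[[0,0,-0.03],[0,0,0],0.5],[[0,0,0],[0,0,0],0.5]]}}

```text
clock: 14.65
position: [0.5281, -0.1415, 0.1042]
ee_rot: [0.0, 0.494, 0.869, -0.0]
contact_force: [-1.5, 1.1, 4.9]
width: 0.0108
gripper_force: 60.7
```

```bash
python3 st.py
```

```text
{'clock': 14.65, 'position': [0.5281, -0.1415, 0.1042], 'ee_rot': [0.0002, 0.494, 0.8695, -0.0004], 'contact_force': [-1.4881, 1.0642, 4.8705], 'moment': [0.289, 0.387, 0.0221]}
```

Request:
{"method": "drive_tool", "body": {"rows": [[[0,0,-0.02],[0,0,0],0.5],[[0,0,0],[0,0,0],0.5]]}}

```text
clock: 14.9
position: [0.5281, -0.1415, 0.1042]
ee_rot: [0.0, 0.503, 0.864, -0.0]
contact_force: [-2.0, 0.5, 5.1]
width: 0.0109
gripper_force: 60.7
```

```bash
python3 st.py
```

```text
{'clock': 14.9, 'position': [0.5281, -0.1415, 0.1042], 'ee_rot': [0.0001, 0.5027, 0.8645, -0.0004], 'contact_force': [-2.0391, 0.5496, 5.126], 'moment': [0.2422, 0.3797, 0.0334]}
```

Request:
{"method": "drive_tool", "body": {"rows": [[[0,0,-0.02],[0,0,0],0.5],[[0,0,0],[0,0,0],0.5]]}}

```text
clock: 15.15
position: [0.5281, -0.1415, 0.1042]
ee_rot: [0.0, 0.511, 0.859, -0.0]
contact_force: [-1.6, 1.1, 4.5]
width: 0.0114
gripper_force: 60.7
```

```bash
python3 st.py
```

```text
{'clock': 15.15, 'position': [0.5281, -0.1415, 0.1042], 'ee_rot': [0.0001, 0.5113, 0.8594, -0.0004], 'contact_force': [-1.6307, 1.1041, 4.5382], 'moment': [0.2714, 0.3555, -0.015]}
```

Request:
{"method": "drive_tool", "body": {"rows": [[[0,0,-0.02],[0,0,0],0.5],[[0,0,0],[0,0,0],0.5]]}}

```text
clock: 15.4
position: [0.5281, -0.1415, 0.1042]
ee_rot: [0.0, 0.52, 0.854, -0.0]
contact_force: [-1.5, 1.4, 5.8]
width: 0.0111
gripper_force: 60.7
```

```bash
python3 st.py
```

```text
{'clock': 15.4, 'position': [0.5281, -0.1415, 0.1042], 'ee_rot': [0.0001, 0.5198, 0.8543, -0.0004], 'contact_force': [-1.4881, 1.3514, 5.77], 'moment': [0.2596, 0.3997, 0.066]}
```

```bash
echo 'print("e",s["effort"][[0,5]].round(4),"q6",s["qpos"][5].round(4),s["width"])' >> st.py; python3 st.py|tail -1
```

```text
e [-0.4521  0.0851] q6 -0.8655 0.011130646877088864
```

Request:
{"method": "drive_tool", "body": {"rows": [[[0,0,-0.02],[0,0,0],0.5],[[0,0,0],[0,0,0],0.5]]}}

```text
clock: 15.65
position: [0.5281, -0.1414, 0.1042]
ee_rot: [0.0, 0.528, 0.849, -0.0]
contact_force: [-1.2, 1.6, 5.5]
width: 0.0113
gripper_force: 60.7
```

```bash
python3 st.py
```

```text
{'clock': 15.65, 'position': [0.5281, -0.1414, 0.1042], 'ee_rot': [0.0001, 0.5284, 0.849, -0.0004], 'contact_force': [-1.2471, 1.5965, 5.4878], 'moment': [0.2605, 0.3884, 0.0447]}
e [-0.4705  0.095 ] q6 -0.8455 0.011331562613189943
```

Request:
{"method": "drive_tool", "body": {"rows": [[[0,0,-0.02],[0,0,0],0.5],[[0,0,0],[0,0,0],0.5]]}}

```text
clock: 15.9
position: [0.5281, -0.1414, 0.1042]
ee_rot: [0.0, 0.537, 0.844, -0.0]
contact_force: [-1.7, 2.0, 5.2]
width: 0.0112
gripper_force: 60.7
```

```bash
python3 st.py
```

```text
{'clock': 15.9, 'position': [0.5281, -0.1414, 0.1042], 'ee_rot': [0.0001, 0.5367, 0.8437, -0.0004], 'contact_force': [-1.686, 2.0025, 5.2297], 'moment': [0.289, 0.3683, 0.1564]}
e [-0.5858  0.1486] q6 -0.8257 0.011173169135690717
```

Request:
{"method": "drive_tool", "body": {"rows": [[[0,0,0.05],[0,0,0],0.5],[[0,0,0.05],[0,0.02,0],0.5],[[0,0,0.06],[0,0,0],0.5],[[0,0,0],[0,0,0],0.5]]}}

```text
clock: 16.4
position: [0.5285, -0.1415, 0.1042]
ee_rot: [0.001, 0.468, 0.883, -0.0]
contact_force: [-0.9, 0.7, 3.9]
width: 0.0112
gripper_force: 60.6
```

```bash
python3 st.py
```

```text
{'clock': 16.4, 'position': [0.5285, -0.1415, 0.1042], 'ee_rot': [0.0006, 0.4684, 0.8835, -0.0004], 'contact_force': [-0.8802, 0.6545, 3.9036], 'moment': [0.0627, 0.3063, 0.0433]}
e [ 0.1249 -0.1335] q6 -0.9834 0.01118418767587636
```

Request:
{"method": "drive_tool", "body": {"rows": [[[0,0,0],[0,0,0.1],0.5],[[0,0,0],[0,0,0.1],0.5],[[0,0,0],[0,0,0],0.5]]}}

```text
clock: 16.77
position: [0.5282, -0.141, 0.1057]
ee_rot: [-0.0, 0.469, 0.883, -0.0]
contact_force: [-0.3, -0.8, -1.2]
width: 0.0113
gripper_force: 59.8
```

```bash
python3 st.py
```

```text
{'clock': 16.775, 'position': [0.5282, -0.141, 0.1057], 'ee_rot': [-0.0001, 0.4691, 0.8831, -0.0001], 'contact_force': [-0.3406, -0.7595, -1.1692], 'moment': [-0.079, 0.0166, -0.0077]}
e [ 0.1473 -0.0003] q6 -0.982 0.01127896145589969
```

Request:
{"method": "drive_tool", "body": {"rows": [[[0,0,-0.06],[0,0,0],0.5],[[0,0,-0.06],[0,0,0],0.5],[[0,0,0],[0,0,0],0.5],[[0,0,0],[0,0,0],0.5]]}}

```text
clock: 17.27
position: [0.528, -0.1411, 0.1058]
ee_rot: [-0.0, 0.521, 0.854, -0.0]
contact_force: [-0.5, -2.7, -2.3]
width: 0.011
gripper_force: 59.6
```

```bash
python3 st.py
```

```text
{'clock': 17.275, 'position': [0.528, -0.1411, 0.1058], 'ee_rot': [-0.0001, 0.5208, 0.8537, -0.0003], 'contact_force': [-0.4766, -2.6543, -2.3234], 'moment': [-0.3257, 0.2105, 0.0667]}
e [0.9758 0.0282] q6 -0.8629 0.010952079271282205
```

Request:
{"method": "drive_tool", "body": {"rows": [[[0,0,-0.02],[0,0,0],0.5],[[0,0,0],[0,0,0],0.5]]}}

```text
clock: 17.52
position: [0.528, -0.1411, 0.1058]
ee_rot: [-0.0, 0.53, 0.848, -0.0]
contact_force: [-1.4, -2.1, -2.5]
width: 0.011
gripper_force: 59.5
```

```bash
python3 st.py
```

```text
{'clock': 17.525, 'position': [0.528, -0.1411, 0.1058], 'ee_rot': [-0.0001, 0.5297, 0.8482, -0.0003], 'contact_force': [-1.4034, -2.0684, -2.544], 'moment': [-0.5222, 0.2381, 0.0808]}
e [1.2927 0.1063] q6 -0.842 0.010954038532395413
```

Request:
{"method": "drive_tool", "body": {"rows": [[[0,0,-0.01],[0,0,0],0.5],[[0,0,0],[0,0,0],0.5]]}}

```text
clock: 17.77
position: [0.528, -0.141, 0.1058]
ee_rot: [-0.0, 0.534, 0.845, -0.0]
contact_force: [-1.1, -3.1, -3.6]
width: 0.0112
gripper_force: 59.4
```

```bash
python3 st.py
```

```text
{'clock': 17.775, 'position': [0.528, -0.141, 0.1058], 'ee_rot': [-0.0001, 0.534, 0.8455, -0.0003], 'contact_force': [-1.0646, -3.0994, -3.6004], 'moment': [-0.6455, 0.2247, 0.0983]}
e [1.5772 0.1103] q6 -0.8319 0.011177267790026844
```

Request:
{"method": "drive_tool", "body": {"rows": [[[0,0,-0.015],[0,-0.03,0],0.5],[[0,0,0],[0,0,0],0.5]]}}

```text
clock: 18.02
position: [0.528, -0.1411, 0.1058]
ee_rot: [-0.0, 0.54, 0.841, -0.0]
contact_force: [-1.3, -1.7, -3.8]
width: 0.0109
gripper_force: 59.3
```

```bash
python3 st.py
```

```text
{'clock': 18.025, 'position': [0.528, -0.1411, 0.1058], 'ee_rot': [-0.0003, 0.5404, 0.8414, -0.0], 'contact_force': [-1.3266, -1.7242, -3.7804], 'moment': [-0.5219, 0.2887, 0.0394]}
e [1.3284 0.1447] q6 -0.8174 0.010871426102730886
```

Request:
{"method": "drive_tool", "body": {"rows": [[[0,0,-0.012],[0,-0.02,0],0.5],[[0,0,0],[0,0,0],0.5],[[0,0,0],[0,0,0],0.5]]}}

```text
clock: 18.4
position: [0.528, -0.1411, 0.1059]
ee_rot: [-0.0, 0.545, 0.838, 0.0]
contact_force: [-0.9, -2.0, -4.4]
width: 0.0112
gripper_force: 59.2
```

```bash
python3 st.py
```

```text
{'clock': 18.4, 'position': [0.528, -0.1411, 0.1059], 'ee_rot': [-0.0003, 0.5454, 0.8382, 0.0001], 'contact_force': [-0.8864, -1.9845, -4.3553], 'moment': [-0.3964, 0.3073, 0.1127]}
e [0.9592 0.1439] q6 -0.8058 0.011173586223820012
```

```bash
cat > hy.py <<'E'
from fit import *
import sys
s=manip.get_state(); p=s["position"]; q=s["ee_rot"]; yt=2*np.arctan2(q[2],q[1])-np.pi
S=avg("side",12); np.save("S4.npy",S)
x,y,w,h=win=(248,138,40,34)
I=S[y:y+h,x:x+w]; g=I.mean(2); red=I[...,0]-I[...,1]
rn=np.clip((red-red[g>90].mean() if 0 else red)/60,0,1)
fg=np.clip(red/40,0,1)
wt=((red>25)|(g>85)).astype(float)  # ignore dark gripper
def f(v,z0=p[2]-.0642+.06):
    A=render("side",[(P,1+i,None) for i,P in enumerate(vis((v[0],v[1],v[2],.06,.012,z0,z0+.024),"side"))],win,.6)
    A=A.reshape(-1,A.shape[-1]); W=wt.reshape(-1)
    # background as its own smooth label: use target redness only, per-face brightness free
    c,*_=np.linalg.lstsq(A*W[:,None],red.reshape(-1)*W,rcond=None)
    return (((A@c-red.reshape(-1))*W)**2).mean()
for d in(-.15,0,.15):
    r,c=nm(f,[p[0],p[1],yt+d],[.004,.004,.06]); print(np.round(r,4),c,"tool yaw",round(yt,4),"rel box",.357-r[2])
print("nred",(red>25).sum())
E
python3 hy.py
```

```text
[ 0.5292 -0.1419 -1.0866] 43.49290730541816 tool yaw -1.1538 rel box 1.4436178268438888
[ 0.5291 -0.1419 -1.0947] 43.45725325535285 tool yaw -1.1538 rel box 1.451664323134138
[ 0.5291 -0.142  -1.0875] 43.49290730541816 tool yaw -1.1538 rel box 1.4445144381604305
nred 45
```

Request:
{"method": "drive_tool", "body": {"rows": [[[0,0,0.06],[0,0.02,0],0.5],[[0,0,0.06],[0,0,0],0.5],[[0,0,0.06],[0,0,0],0.5],[[0,0,0],[0,0,0.1],0.5],[[0,0,0],[0,0,0],0.5]]}}

```text
clock: 19.62
position: [0.5287, -0.1413, 0.1076]
ee_rot: [0.001, 0.468, 0.884, 0.0]
contact_force: [-1.8, -0.8, -0.6]
width: 0.0106
gripper_force: 59.7
```

```bash
python3 st.py; python3 hy.py
```

```text
{'clock': 19.625, 'position': [0.5287, -0.1413, 0.1076], 'ee_rot': [0.0006, 0.4683, 0.8836, 0.0002], 'contact_force': [-1.7697, -0.7728, -0.6376], 'moment': [-0.1727, 0.4187, 0.0109]}
e [0.7777 0.0128] q6 -0.9845 0.01064620983201377
[ 0.5283 -0.1425 -1.0183] 39.935878394632155 tool yaw -0.9748 rel box 1.3753070928680116
[ 0.5292 -0.142  -0.9448] 40.2232218228811 tool yaw -0.9748 rel box 1.3017869937426052
[ 0.5298 -0.1425 -0.9453] 40.26292654984607 tool yaw -0.9748 rel box 1.3022580483375645
nred 45
```

Request:
{"method": "drive_tool", "body": {"rows": [[[0,0,0],[0,0,0.4],0.5],[[0,0,0],[0,0,0.5],0.5],[[0,0,0],[0,0,0.5],0.5],[[0,0,0],[0,0,0.5],0.5],[[0,0,0],[0,0,1.5],0.5],[[0,0,0],[0,0,3.5],0.5],[[0,0,0],[0,0,3.5],0.5],[[0,0,0],[0,0,0],0.5]]}}

```text
clock: 21.22
position: [0.5303, -0.1419, 0.215]
ee_rot: [0.004, 0.468, 0.884, 0.0]
contact_force: [0.2, 1.0, -0.2]
width: 0.0111
gripper_force: 59.8
```

```bash
python3 st.py
```

```text
{'clock': 21.225, 'position': [0.5303, -0.1419, 0.215], 'ee_rot': [0.004, 0.4679, 0.8838, 0.0005], 'contact_force': [0.1639, 1.0257, -0.1504], 'moment': [0.0079, 0.0391, 0.0323]}
e [0.0465 0.    ] q6 -0.9854 0.01113120195742844
```

Request:
{"method": "drive_tool", "body": {"rows": [[[0,0,0.105],[0.5,4.6,0],0.5],[[0,0,0.105],[0.5,4.7,0],0.5],[[0,0,0.105],[0.5,4.7,0],0.5],[[0,0,0.105],[0.5,4.7,0],0.5],[[0,0,0.105],[0.5,4.7,0],0.5],[[0,0,0.105],[0.5,4.7,0],0.5],[[0,0,0.105],[0.5,4.7,0],0.5],[[0,0,0.11],[0.5,4.6,0],0.5]]}}

```text
clock: 22.22
position: [0.5676, 0.2343, 0.2102]
ee_rot: [-0.001, 0.062, 0.998, -0.0]
contact_force: [0.9, 0.7, 0.3]
width: 0.0112
gripper_force: 59.9
```

Request:
{"method": "drive_tool", "body": {"rows": [[[0,0,0],[0,0,-3],0.5],[[0,0,0],[0,0,-3],0.5],[[0,0,0],[0,0,-2],0.5],[[0,0,0],[0,0,-1],0.5],[[0,0,0],[0,0,0],0.5],[[0,0,0],[0,0,0],0.5]]}}

```text
clock: 22.98
position: [0.5689, 0.2329, 0.1219]
ee_rot: [0.001, 0.064, 0.998, 0.0]
contact_force: [0.5, 0.0, -0.5]
width: 0.0111
gripper_force: 59.8
```

```bash
python3 st.py
```

```text
{'clock': 22.975, 'position': [0.5689, 0.2329, 0.1219], 'ee_rot': [0.0008, 0.0644, 0.9979, 0.0003], 'contact_force': [0.4581, 0.0125, -0.4653], 'moment': [-0.039, 0.0185, 0.0215]}
e [0.0163 0.    ] q6 -1.1664 0.011148663084422685
```

Request:
{"method": "drive_tool", "body": {"rows": [[[0,0,0],[0.16,-0.07,0],0.5],[[0,0,0],[0,0,-0.8],0.5],[[0,0,0],[0,0,-0.5],0.5],[[0,0,0],[0,0,-0.3],0.5],[[0,0,0],[0,0,-0.2],0.5],[[0,0,0],[0,0,-0.2],0.5],[[0,0,0],[0,0,0],0.5]]}}

```text
clock: 23.85
position: [0.5698, 0.2321, 0.1009]
ee_rot: [-0.0, 0.064, 0.998, 0.0]
contact_force: [-0.1, 0.0, -0.4]
width: 0.0106
gripper_force: 59.8
```

```bash
python3 st.py
```

```text
{'clock': 23.85, 'position': [0.5698, 0.2321, 0.1009], 'ee_rot': [-0.0001, 0.0644, 0.9979, 0.0], 'contact_force': [-0.0686, 0.0061, -0.4473], 'moment': [-0.0017, 0.0181, -0.0246]}
e [-0.0081  0.    ] q6 -1.1682 0.01057976856841537
```

Request:
{"method": "drive_tool", "body": {"rows": [[[0,0,0],[0.05,0,-0.5],0.5],[[0,0,0],[0,0,-0.5],0.5],[[0,0,0],[0,0,-0.5],0.5],[[0,0,0],[0,0,-0.5],0.5],[[0,0,0],[0,0,-0.5],0.5],[[0,0,0],[0,0,-0.4],0.5],[[0,0,0],[0,0,0],0.5],[[0,0,0],[0,0,0],0.5]]}}

```text
clock: 24.85
position: [0.5704, 0.2322, 0.0721]
ee_rot: [0.0, 0.064, 0.998, 0.0]
contact_force: [-0.1, 0.4, -1.5]
width: 0.0109
gripper_force: 59.8
```

Request:
{"method": "drive_tool", "body": {"rows": [[[0,0,0],[0,0,-0.08],0.5],[[0,0,0],[0,0,-0.08],0.5],[[0,0,0],[0,0,-0.04],0.5],[[0,0,0],[0,0,0],0.5]]}}

```text
clock: 25.35
position: [0.5704, 0.2321, 0.0703]
ee_rot: [0.0, 0.064, 0.998, 0.0]
contact_force: [0.1, 0.1, 1.7]
width: 0.0111
gripper_force: 60.2
```

Request:
{"method": "drive_tool", "body": {"rows": [[[0,0,0],[0,0,0],1.8],[[0,0,0],[0,0,0],2.5],[[0,0,0],[0,0,0],4],[[0,0,0],[0,0,0],5],[[0,0,0],[0,0,0],5]]}}

```text
clock: 25.98
position: [0.5703, 0.2322, 0.07]
ee_rot: [-0.0, 0.064, 0.998, 0.0]
contact_force: [-0.6, -0.3, 0.0]
width: 0.0497
gripper_force: 0.0
```

Request:
{"method": "drive_tool", "body": {"rows": [[[0,0,0],[0,0,1],5],[[0,0,0],[0,0,2],5],[[0,0,0],[0,0,5],5],[[0,0,0],[0,0,6],5],[[0,0,0],[-5,0,3],5],[[0,0,0],[-6,0,0],5],[[0,0,0],[-6,0,0],5],[[0,0,0],[0,0,0],5]]}}

```text
clock: 26.98
position: [0.3956, 0.2316, 0.2409]
ee_rot: [-0.001, 0.063, 0.998, -0.0]
contact_force: [0.4, 0.3, -0.2]
width: 0.0499
gripper_force: 0.0
```

```bash
python3 - <<'E'
from fit import *
S=avg("side",6);T=avg("top",6)
for cam,I,W in(("side",S,(222,248,46,48)),("top",T,(182,172,36,36))):
    p,f=nm(lambda p:cost(cam,I,kspolys(cam,p),W,.7),[.571,.233,-.13,.570,.232,-.15],[.006,.006,.08]*2); print(cam,np.round(p,4),f)
R=lambda im:cv2.resize(np.ascontiguousarray(im),(396,297))
cv2.imwrite("pics/c7.png",cv2.convertScaleAbs(np.vstack([np.hstack([R(crop(S,222,240,56,42,7)),R(crop(S,228,158,72,54,6))]),np.hstack([R(crop(T,180,170,36,27,11)),R(crop(T,0,0,512,384,.78))])]),alpha=1.4))
E
```

```text
side [ 0.5702  0.2318 -0.1288  0.5699  0.2301 -0.1125] 58.67661207509371
top [ 0.572   0.2351 -0.1434  0.5693  0.2326 -0.1379] 107.73103881689977
```

View pics/c7.png

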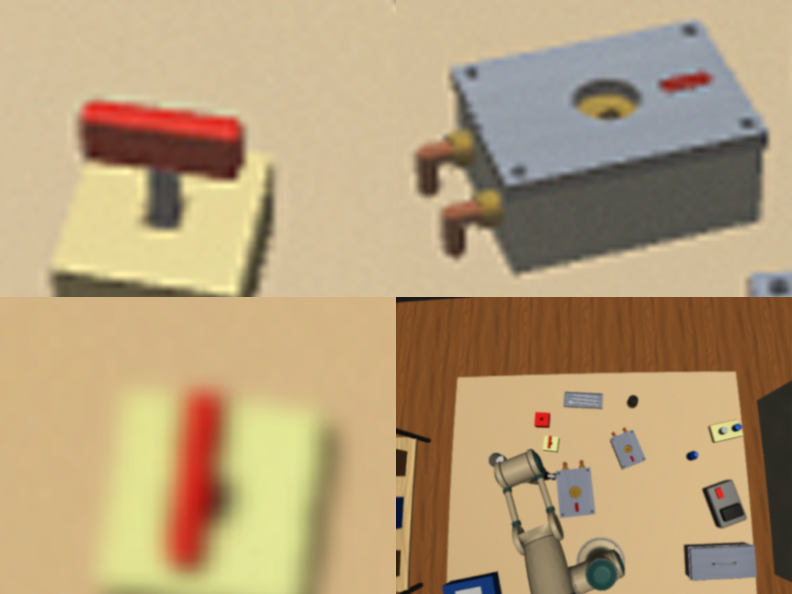

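The last picture shows the key upright and fully down in the cream stand, with everything else where it was.

```bash
python3 -c "
from rig import job
print(job.sign_off())"
```

```text
the job is handed in; nothing more can be done
None
```

I pushed the key fully home, turned the valve clockwise to what the torque rise and the key's angle show is its stop, put the key back upright and fully down in its stand, and handed the job in at about 27 s; the stop could not be seen directly.

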